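# Find the rattling supply case

## Task

Of the three sealed supply cases on the black mat two are packed tight and one has a heavy loose ball that rattles: shake the red, then the yellow, then the blue one, each lifted clear of the mat, its far (white-labelled) end dipped by about 30 degrees, then its near end as much, and put each back flat on the mat without dropping it. Then pick the one that rattles (if it is the blue one, you may keep hold of it) and hold it out level and still, centred over the round green pad, its underside about 15 cm above the table. Finish while still holding it there, with the other two cases on the mat and the paint bottle, palette and brush tub left alone.

Things in the scene. Friction and masses are not known exactly. Their poses are not given: they have to be found in the camera images.
- red_case: sealed case, red lid on grey shell, 130 long (its x) x 56 wide (y) x 46 mm high; origin: centre of the underside, z up, x towards the far, white-labelled end (black latch on the near end). Flat plain long sides: grip across the 56 mm width at mid-length. Weighs 0.29 to 0.45 kg. The colour tells nothing of the contents: a tight block, or a 32 mm, 0.12 to 0.16 kg ball rolling 88 mm end to end (moment shift 0.1 N m)
- yellow_case: sealed case, yellow lid on grey shell, 130 long (its x) x 56 wide (y) x 46 mm high; origin: centre of the underside, z up, x towards the far, white-labelled end (black latch on the near end). Flat plain long sides: grip across the 56 mm width at mid-length. Weighs 0.29 to 0.45 kg. The colour tells nothing of the contents: a tight block, or a 32 mm, 0.12 to 0.16 kg ball rolling 88 mm end to end (moment shift 0.1 N m)
- blue_case: sealed case, blue lid on grey shell, 130 long (its x) x 56 wide (y) x 46 mm high; origin: centre of the underside, z up, x towards the far, white-labelled end (black latch on the near end). Flat plain long sides: grip across the 56 mm width at mid-length. Weighs 0.29 to 0.45 kg. The colour tells nothing of the contents: a tight block, or a 32 mm, 0.12 to 0.16 kg ball rolling 88 mm end to end (moment shift 0.1 N m)
- cutting_mat: black craft mat with white grid, 200 (x) x 420 (y) x 4 mm thick, fixed; origin: centre of its underside, z = 0. The cases stand on it about 125 mm apart along its y, colours in any order, all at the mat's yaw (within 0.2 rad). Dipping a case wakes its ball only past about 10 degrees; set level again, the ball stays at the end it rolled to
- pad: round green pad, 80 mm across, 3 mm thick, fixed to the table beyond the mat; origin at the centre of its underside (z = 0); the chosen case is held over it
- paint_bottle: black squeeze bottle of paint, 52 mm across, 155 mm tall, standing; bystander to be left alone; origin at the centre of its underside
- palette: round white paint palette, 150 mm across, 8 mm high, lying flat; bystander to be left alone; origin at the centre of its underside
- brush_tub: white tub with a green band, 94 mm across the rim, 100 mm high, with brushes sticking out to 170 mm; bystander to be left alone; origin at the centre of its underside
Things that resemble listed ones, but are neither listed nor needed, are in the scene too. Several things look just like the yellow_case: the one meant starts nearest to the robot's base.

How it is judged:
On the way, in this order (a step that is already met when the one before it is completed fails the run):
1. the red case is held clear of the mat and its far end is dipped by more than 17 degrees (height (world z) of red_case above 0.03 m and contact force between the fingers and red_case above 1 N and contact force between cutting_mat and red_case below 0.2 N and angle between red_case's own x axis and vertical above 1.8708 rad), for 0.1 s.
2. the red case is held clear of the mat and its near end is dipped by more than 17 degrees (height (world z) of red_case above 0.03 m and contact force between the fingers and red_case above 1 N and contact force between cutting_mat and red_case below 0.2 N and angle between red_case's own x axis and vertical below 1.2708 rad), for 0.1 s.
3. the yellow case is held clear of the mat and its far end is dipped by more than 17 degrees (height (world z) of yellow_case above 0.03 m and contact force between the fingers and yellow_case above 1 N and contact force between cutting_mat and yellow_case below 0.2 N and angle between yellow_case's own x axis and vertical above 1.8708 rad), for 0.1 s.
4. the yellow case is held clear of the mat and its near end is dipped by more than 17 degrees (height (world z) of yellow_case above 0.03 m and contact force between the fingers and yellow_case above 1 N and contact force between cutting_mat and yellow_case below 0.2 N and angle between yellow_case's own x axis and vertical below 1.2708 rad), for 0.1 s.
5. the blue case is held clear of the mat and its far end is dipped by more than 17 degrees (height (world z) of blue_case above 0.03 m and contact force between the fingers and blue_case above 1 N and contact force between cutting_mat and blue_case below 0.2 N and angle between blue_case's own x axis and vertical above 1.8708 rad), for 0.1 s.
6. the blue case is held clear of the mat and its near end is dipped by more than 17 degrees (height (world z) of blue_case above 0.03 m and contact force between the fingers and blue_case above 1 N and contact force between cutting_mat and blue_case below 0.2 N and angle between blue_case's own x axis and vertical below 1.2708 rad), for 0.1 s.
At the end, for the whole second after the job is handed in: The case with the loose ball is gripped and held still, its middle within 35 mm of the pad's centre seen from above, its underside 110 to 200 mm above the table, within 10 degrees of level; the other two cases stand flat, at rest and released on the black mat (((distance between rattler_c0 and red_case below 0.07 m and horizontal distance between red_case and pad below 0.035 m and height (world z) of red_case between 0.11 and 0.2 m and angle between red_case's own z axis and vertical below 0.17 rad and linear speed of red_case below 0.03 m/s and contact force between the fingers and red_case above 1 N and height (world z) of each of yellow_case, blue_case below 0.009 m and angle between each of yellow_case, blue_case's own z axis and vertical below 0.06 rad and contact force between cutting_mat and yellow_case above 0.5 N and linear speed of each of yellow_case, blue_case below 0.02 m/s and contact force between the fingers and yellow_case below 0.2 N and contact force between cutting_mat and blue_case above 0.5 N and contact force between the fingers and blue_case below 0.2 N) or (distance between rattler_c0 and yellow_case below 0.07 m and horizontal distance between yellow_case and pad below 0.035 m and height (world z) of yellow_case between 0.11 and 0.2 m and angle between yellow_case's own z axis and vertical below 0.17 rad and linear speed of yellow_case below 0.03 m/s and contact force between the fingers and yellow_case above 1 N and height (world z) of each of red_case, blue_case below 0.009 m and angle between each of red_case, blue_case's own z axis and vertical below 0.06 rad and contact force between cutting_mat and red_case above 0.5 N and linear speed of each of red_case, blue_case below 0.02 m/s and contact force between the fingers and red_case below 0.2 N and contact force between cutting_mat and blue_case above 0.5 N and contact force between the fingers and blue_case below 0.2 N) or (distance between rattler_c0 and blue_case below 0.07 m and horizontal distance between blue_case and pad below 0.035 m and height (world z) of blue_case between 0.11 and 0.2 m and angle between blue_case's own z axis and vertical below 0.17 rad and linear speed of blue_case below 0.03 m/s and contact force between the fingers and blue_case above 1 N and height (world z) of each of red_case, yellow_case below 0.009 m and angle between each of red_case, yellow_case's own z axis and vertical below 0.06 rad and contact force between cutting_mat and red_case above 0.5 N and linear speed of each of red_case, yellow_case below 0.02 m/s and contact force between the fingers and red_case below 0.2 N and contact force between cutting_mat and yellow_case above 0.5 N and contact force between the fingers and yellow_case below 0.2 N))); the arm keeps its last pose, push and grip.
It fails at once if a case is dropped (falls faster than 0.6 m/s out of the fingers) ((linear speed of red_case above 0.6 m/s and contact force between the fingers and red_case below 0.05 N) or (linear speed of yellow_case above 0.6 m/s and contact force between the fingers and yellow_case below 0.05 N) or (linear speed of blue_case above 0.6 m/s and contact force between the fingers and blue_case below 0.05 N)).
It fails at once if the paint bottle is pushed more than 30 mm or tipped (distance of paint_bottle from where it was at the start of the episode above 0.03 m or angle between paint_bottle's own z axis and vertical above 0.4 rad).
It fails at once if the palette is pushed more than 30 mm or tipped (distance of palette from where it was at the start of the episode above 0.03 m or angle between palette's own z axis and vertical above 0.4 rad).
It fails at once if the brush tub is pushed more than 30 mm or tipped (distance of brush_tub from where it was at the start of the episode above 0.03 m or angle between brush_tub's own z axis and vertical above 0.4 rad).
It also fails if it takes over 72 s, if anything falls off the work surface, if the arm or the gripper's body presses on something with over 40 N, if the wrist force passes 120 N, or if a joint passes its speed limit or range.

## Robot

A 7-joint arm with a two-finger parallel gripper is mounted at the origin on the work surface. World frame = base frame: x ahead of the robot, y to its left, z up, the work surface at z = 0. Lengths are in m, angles in rad, forces in N, time in s.
With the tool pointing down it reaches from about 0.425 to 0.875 m from the base axis. Payload 4.7 kg.
Tool frame: the origin (TCP) lies at the very end of the fingers, on their centre line; the grasp point (between the pads) lies 19 mm behind it; z points along the fingers, y is the line along which they close (so a half turn about z gives the same grasp; the last joint's range is limited). The gripper opens to 87 mm and grips with 3 to 60 N. Pads are 19 mm wide; open, the fingers measure 117 mm over their backs; the gripper's body (75 mm by 190 mm) begins 51 mm behind the grasp point.
Start: joints at [1.176, 0.321, -0.07, 1.45, 0.023, 1.371, -0.057], TCP at [0.258, -0.596, 0.223] pointing down, gripper open.
Joint ranges: [-2.86, 2.86], [-0.3, 2.09], [-1.38, 1.24], [0.06, 2.45], [-1.56, 4.7], [0.09, 2.05], [-2.69, 2.69]. Speed limits (rad/s): [2.57, 2.57, 3.14, 3.14, 3.14, 3.14, 3.14].

## Interface

Orientations are given as a rotation vector (axis times angle).
In Python, from bench import ctrl, imaging, ticket gives the robot as it stands.
- The arm moves only by the tool jog_arm, never from a script. Its argument "rows" is text: rows parted by semicolons, each of 7 numbers parted by spaces: the shift along the tool's x, y, z in cm, then the turn, a rotation vector about the tool's x, y, z in rad, then the closure, from -1 (fully open) to 1 (shut), so that 0 is half open. A call has 1 to 5 rows; each row shifts and turns the commanded pose from where the row before left it, along the tool's axes as they then stand; what a row does not reach is not made up. A row lasts 1/8 s, in which the tool goes at most 62.5 mm and 10.7 degrees, less where a joint would pass 70% of its speed; a pose out of reach is approached as far as the arm can. A call with a gripper value outside its range is refused whole. The fingers move at their own pace and stop on an object; "force" is the grip in N (left out, the last holds). Time passes only in rows, so rows that do not move let the fingers close. It gives the time, the measured TCP pose, the force, the opening and the grip force at its end, in the units of the state.
- ctrl.get_state(): the state, without advancing time (a new reading comes with each control period).
- imaging.get_image(name): name is "side" or "top"; returns a dict with "img" (384x512x3 uint8, blue, green, red), "vertical_fov" (degrees; the focal length in pixels is half the picture's height over the tangent of half this angle, whatever the lens; pixels are square), "cx", "cy" (the principal point, pixels), "origin" and "orientation" of the camera in the world. Camera axes: x right, y down, z forward; pixel columns grow to the right and rows downward; lengths in m; the calibration is good to about 2 mm. A picture is of the moment at which its call begins. There is no depth.
- ticket.close_job(): hands the job in; it is judged then, once.
The state is a dict: "time": time; "joint_positions": joint angles; "qd": joint speeds; "joint_torque": joint torques, N m; "position": TCP position; "tool_rot": TCP orientation; "ft_force": force on the tool from outside, world axes, zero at the start; "torque": the same for the moment, N m; "grip_width": opening from 0.0 (shut) to 1.0 (fully open); "grip_force": force on a finger pad.
Only numpy, scipy, OpenCV 4.12 (cv2) and the standard library are available. Lean on these libraries where they do the work, as an engineer would, in place of code of your own. Each camera call takes 0.05 s, during which the arm holds its last target. There are 200 camera calls.

## Working session

There is one attempt and no reset: what is moved stays moved. The work goes in short steps, Python scripts to look and compute and a tool call to move; the robot and the scene stay as the last step left them, time stands still between calls to the robot, and variables do not carry over. Pictures are saved under pics/ and viewed, at most 10 in all, crops included, and the job is handed in when it is done.

Besides the shell and the picture viewer there is one more tool, called after "Call:" by a JSON object that holds its "op" and its "data", one argument or row to a line. jog_arm: Moves the arm, as the interface text tells. Its arguments: {"type":"object","properties":{"rows":{"type":"string"},"force":{"type":"number"}},"required":["rows"]}

```bash
mkdir -p pics; python3 - <<'E'
from bench import ctrl, imaging
import cv2,pickle
print(ctrl.get_state())
for n in("top","side"):
    d=imaging.get_image(n); pickle.dump(d,open(n+".pkl","wb")); cv2.imwrite(f"pics/{n}0.png",cv2.resize(d["img"],(800,600),interpolation=cv2.INTER_CUBIC))
    print({k:v for k,v in d.items() if k!="img"})
E
```

```text
{'time': 0.0, 'joint_positions': array([ 1.1760732 ,  0.32182386, -0.07005931,  1.45166578,  0.02262882,
        1.37079291, -0.05688822]), 'qd': array([-0.00061478,  0.00076979,  0.0002999 , -0.00162006, -0.00088179,
       -0.00125546, -0.00110379]), 'joint_torque': array([ 5.78646541e-04, -4.91289067e+01, -4.03133305e-01, -3.12529743e+01,
       -6.38213125e-02,  4.34953964e-02,  1.57193399e-04]), 'position': array([ 0.2581065 , -0.59596045,  0.22146539]), 'tool_rot': array([-3.07438490e+00, -6.37379686e-01,  8.11116156e-04]), 'ft_force': array([ 0.02138488, -0.22645444,  0.70469449]), 'torque': array([0.04316   , 0.01515895, 0.04055299]), 'grip_force': 0.0, 'grip_width': 0.9980218013679253}
{'vertical_fov': 45.75273555668228, 'cx': 252.3418327721724, 'cy': 192.0671941599946, 'origin': array([0.33505547, 0.00720019, 1.38118588]), 'orientation': array([-2.12774597,  2.13318801, -0.21598833])}
{'vertical_fov': 54.25884331656929, 'cx': 252.63582182409476, 'cy': 195.8454293816603, 'origin': array([0.26215846, 0.99884307, 0.77492513]), 'orientation': array([-0.41603584,  2.64058062, -1.35631057])}
```

View pics/top0.png

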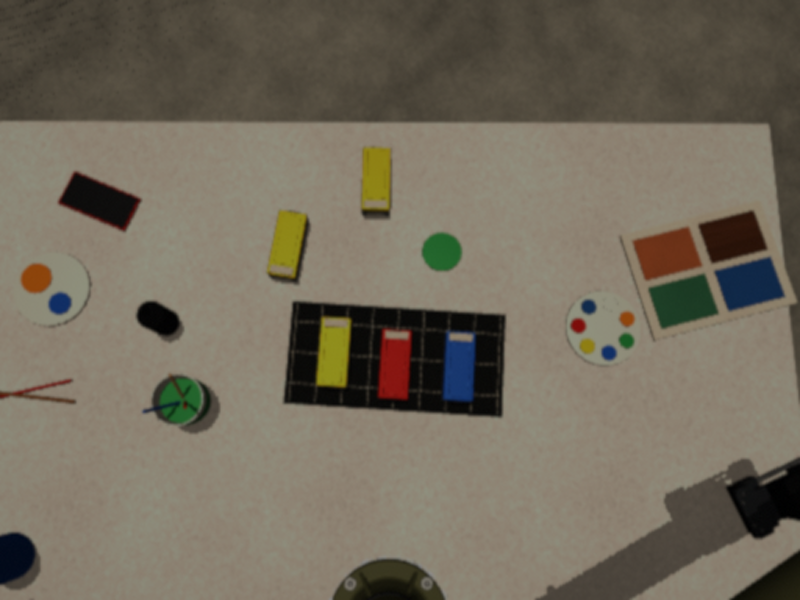

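View pics/side0.png

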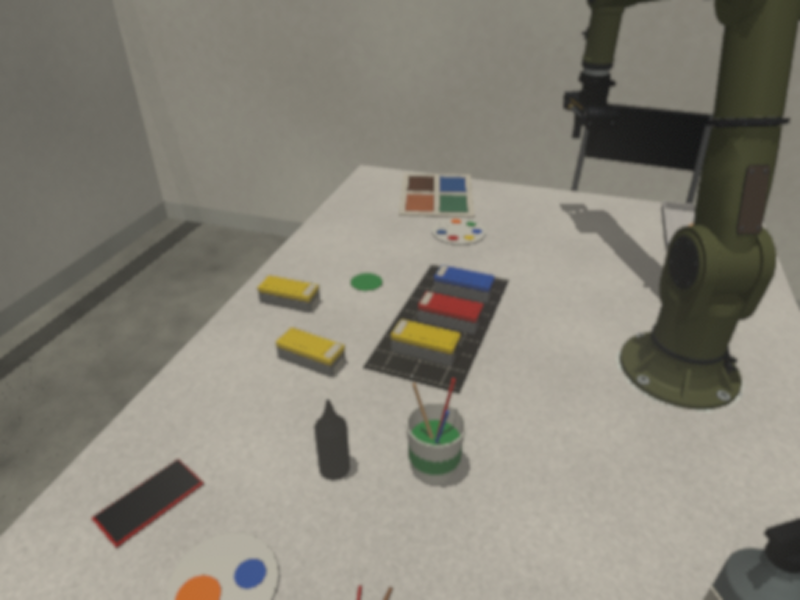

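The top view shows yellow (334,352), red (395,364) and blue (459,366) on the mat, labels pointing away from the base, and the green pad at (442,252). The side view agrees. Now measuring.

```bash
cat > h.py <<'E'
import numpy as np,cv2,pickle
from scipy.spatial.transform import Rotation as R
def proj(d,uv,z):
    h=d["img"].shape[0]; f=h/2/np.tan(np.radians(d["vertical_fov"])/2)
    uv=np.atleast_2d(uv).astype(float)
    r=np.c_[(uv[:,0]-d["cx"])/f,(uv[:,1]-d["cy"])/f,np.ones(len(uv))]@R.from_rotvec(d["orientation"]).as_matrix().T
    return d["origin"]+r*((z-d["origin"][2])/r[:,2])[:,None]
E
python3 - <<'E'
from h import *
d=pickle.load(open("top.pkl","rb"));im=d["img"]
hsv=cv2.cvtColor(im,cv2.COLOR_BGR2HSV)
hs={"yellow":(22,35),"blue":(100,130),"red":(172,8),"green":(50,80)}
for n,(a,b) in hs.items():
    H=hsv[...,0];m=((H>=a)&(H<=b) if a<b else (H>=a)|(H<=b))&(hsv[...,1]>120)&(hsv[...,2]>50)
    m=m.astype(np.uint8)
    c,_=cv2.findContours(m,cv2.RETR_EXTERNAL,cv2.CHAIN_APPROX_NONE)
    for k in c:
        if cv2.contourArea(k)<300: continue
        p=proj(d,k[:,0,:],0.003 if n=="green" else 0.05)[:,:2]
        r=cv2.minAreaRect((p*1000).astype(np.float32))
        print(n,np.round(cv2.boxPoints(r)).tolist(),np.round(r[0],1),np.round(r[1],1),round(r[2],1))
mat=np.array([[293,302],[505,315],[501,416],[284,403]])/1.5625
print(np.round(proj(d,mat,0.004),3))
s=pickle.load(open("side.pkl","rb"))
print("side pad",proj(s,np.array([[367,282]])/1.5625,.003), "lid centres",proj(s,np.array([[465,278],[451,307],[426,337]])/1.5625,.05))
cv2.imwrite("pics/crop.png",cv2.resize(im[190:275,175:330],None,fx=5,fy=5,interpolation=cv2.INTER_CUBIC))
E
```

```text
yellow [[421.0, 76.0], [554.0, 67.0], [558.0, 127.0], [425.0, 136.0]] [489.2 101.3] [ 59.8 133.7] 86.2
yellow [[628.0, 176.0], [758.0, 154.0], [767.0, 211.0], [638.0, 233.0]] [697.7 193.2] [ 57.9 131.5] 80.3
yellow [[767.0, -5.0], [896.0, -5.0], [896.0, 50.0], [767.0, 51.0]] [831.4  22.9] [ 55.1 129.6] 89.9
blue [[395.0, -158.0], [523.0, -167.0], [527.0, -110.0], [399.0, -101.0]] [ 461.1 -133.9] [ 56.8 128.2] 86.1
blue [[569.0, -654.0], [596.0, -761.0], [669.0, -742.0], [642.0, -635.0]] [ 619.1 -698.2] [ 75.6 110.2] 14.4
red [[399.0, -38.0], [530.0, -47.0], [534.0, 11.0], [403.0, 20.0]] [466.5 -13.2] [ 58. 132.] 86.1
green [[348.0, 397.0], [404.0, 343.0], [456.0, 398.0], [400.0, 452.0]] [402.2 397.4] [75.6 77.6] 46.3
green [[545.0, -542.0], [572.0, -650.0], [644.0, -632.0], [617.0, -524.0]] [ 594.4 -586.7] [ 74.5 111. ] 13.9
green [[659.0, -73.0], [659.0, -146.0], [730.0, -145.0], [730.0, -73.0]] [ 694.2 -109.4] [70.9 72.1] 0.0
[[ 0.592  0.184  0.004]
 [ 0.565 -0.233  0.004]
 [ 0.369 -0.218  0.004]
 [ 0.395  0.197  0.004]]
side pad [[ 0.68937716 -0.09985162  0.003     ]] lid centres [[ 0.45656114 -0.1168669   0.05      ]
 [ 0.46044332  0.00325683  0.05      ]
 [ 0.48374952  0.1176397   0.05      ]]
```

View pics/crop.png

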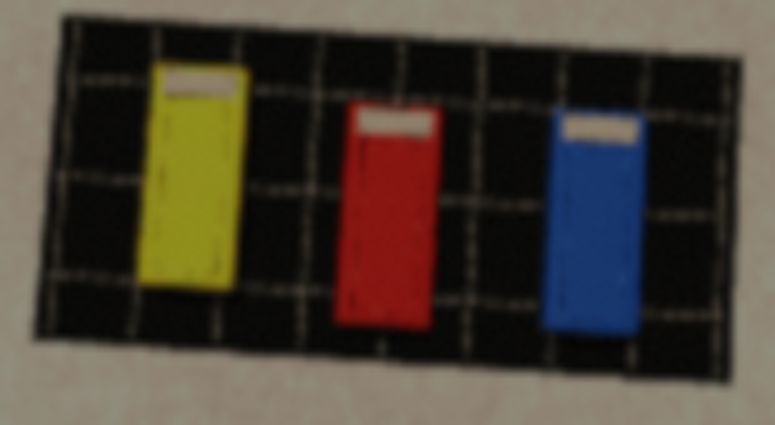

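The crop confirms that all three cases have their white labels on the far end and lie at a yaw of about -3.9°. Lid sizes and mat size (418 x 197 mm) match the given ones, so I trust the top camera. Moving towards red.

Call:
{"op": "jog_arm", "data": {
  "rows": "5.2 -3.4 0 0 0 0 -1; 5.2 -3.4 0 0 0 0 -1; 5.2 -3.4 0 0 0 0 -1; 5.2 -3.4 0 0 0 0 -1; 5.2 -3.4 0 0 0 0 -1",
  "force": 50
}}

```text
time: 0.72
position: [0.43, -0.3352, 0.2223]
tool_rot: [-3.076, -0.637, 0.0]
ft_force: [0.1, -1.0, -0.1]
grip_width: 0.998
grip_force: 0.0
```

Call:
{"op": "jog_arm", "data": {
  "rows": "2.7 -4.7 0 0 0 0 -1; 2.7 -4.7 0 0 0 0 -1; 2.7 -4.7 0 0 0 0 -1; 2.7 -4.7 0 0 0 0 -1; 2.7 -4.7 0 0 0 0 -1"
}}

```text
time: 1.35
position: [0.4595, -0.0661, 0.2223]
tool_rot: [3.076, 0.637, -0.0]
ft_force: [1.7, -0.0, -0.6]
grip_width: 1.001
grip_force: 0.0
```

Call:
{"op": "jog_arm", "data": {
  "rows": "2.7 -4.7 0 0 0 0 -1; 0 0 0 0 0 0.16 -1; 0 0 0 0 0 0.16 -1; 0 0 0 0 0 0.157 -1; 0 0 0 0 0 0 -1"
}}

```text
time: 1.98
position: [0.4656, -0.014, 0.2222]
tool_rot: [3.14, -0.104, -0.001]
ft_force: [-0.3, -0.6, 0.7]
grip_width: 1.001
grip_force: 0.0
```

Call:
{"op": "jog_arm", "data": {
  "rows": "0 0 5 0 0 0 -1; 0 0 5 0 0 0 -1; 0 0 4 0 0 0 -1; 0 0 0 0 0 0 -1"
}}

```text
time: 2.48
position: [0.463, -0.0137, 0.0799]
tool_rot: [-3.139, 0.103, 0.011]
ft_force: [-0.7, 0.6, -0.1]
grip_width: 1.0
grip_force: 0.0
```

```bash
python3 - <<'E'
from h import *
from bench import imaging
d=imaging.get_image("side")["img"]
e=imaging.get_image("top")["img"]
a=cv2.resize(d[100:260,210:350],None,fx=3,fy=3,interpolation=cv2.INTER_CUBIC)
b=cv2.resize(e[140:300,180:310],None,fx=2.9,fy=3,interpolation=cv2.INTER_CUBIC)
o=np.hstack([a,b]);o=cv2.convertScaleAbs(o,alpha=1.5);print(o.shape);cv2.imwrite("pics/c2.png",o)
E
```

```text
(480, 797, 3)
```

View pics/c2.png

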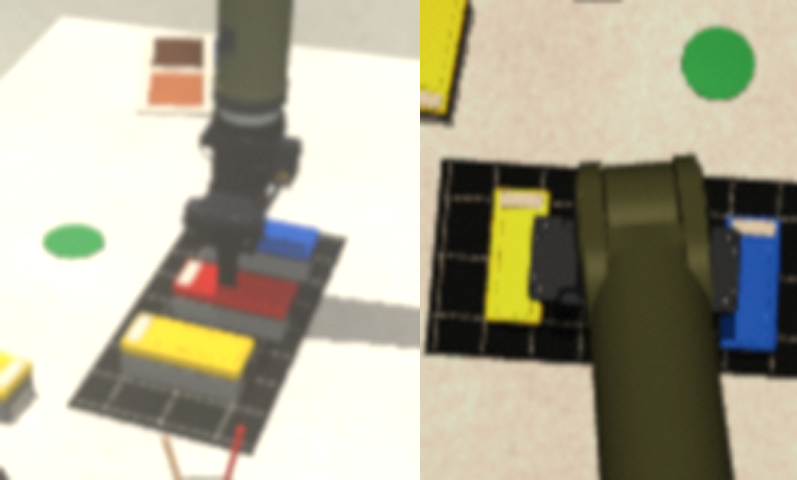

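```bash
python3 - <<'E'
from h import *
s=pickle.load(open("side.pkl","rb"));t=pickle.load(open("top.pkl","rb"))
print(proj(s,[[286,195.5]],.08),proj(s,[[286,195.5]],.085))
for u in(530,740):print(proj(t,[[180+(u-420)/2.9,140+260/3]],.13))
# side lid corners of red (crop px): far-near-left etc.
c=np.array([[175,290],[190,262],[298,284],[287,316]]);print(proj(s,np.c_[210+c[:,0]/3,100+c[:,1]/3],.05))
E
```

```text
[[0.4614998  0.04181422 0.08      ]] [[0.46006554 0.04870007 0.085     ]]
[[0.47442387 0.08249063 0.13      ]]
[[ 0.47396693 -0.11733687  0.13      ]]
[[ 0.52419983  0.02487856  0.05      ]
 [ 0.52299131 -0.03309473  0.05      ]
 [ 0.39717438 -0.02798118  0.05      ]
 [ 0.3970849   0.03398558  0.05      ]]
```

Call:
{"op": "jog_arm", "data": {
  "rows": "0.2 -0.7 0 0 0 0 -1; 0 0 3.5 0 0 0 -1; 0 0 3.3 0 0 0 -1; 0 0 0 0 0 0 -1"
}}

```text
time: 3.08
position: [0.4675, -0.0066, 0.014]
tool_rot: [-3.139, 0.106, 0.004]
ft_force: [0.4, 0.1, 0.4]
grip_width: 1.0
grip_force: 0.0
```

Call:
{"op": "jog_arm", "data": {
  "rows": "0 0 0 0 0 0 1; 0 0 0 0 0 0 1; 0 0 0 0 0 0 1; 0 0 0 0 0 0 1; 0 0 0 0 0 0 1"
}}

```text
time: 3.7
position: [0.4692, -0.0089, 0.0155]
tool_rot: [3.137, -0.108, 0.002]
ft_force: [-1.3, -5.1, 6.6]
grip_width: 0.64
grip_force: 50.0
```

Call:
{"op": "jog_arm", "data": {
  "rows": "0 0 -2 0 0 0 1; 0 0 -4 0 0 0 1; 0 0 -5 0 0 0 1; 0 0 -3 0 0 0 1; 0 0 0 0 0 0 1"
}}

```text
time: 4.32
position: [0.4696, -0.0067, 0.1559]
tool_rot: [3.14, -0.107, 0.006]
ft_force: [0.1, 0.0, -3.9]
grip_width: 0.641
grip_force: 50.0
```

Call:
{"op": "jog_arm", "data": {
  "rows": "0 0 0 0 -0.13 0 1; 0 0 0 0 -0.13 0 1; 0 0 0 0 -0.13 0 1; 0 0 0 0 -0.13 0 1; 0 0 0 0 0 0 1"
}}

```text
time: 4.95
position: [0.4677, -0.0068, 0.1493]
tool_rot: [-3.012, 0.102, 0.813]
ft_force: [-0.6, 0.6, -4.4]
grip_width: 0.64
grip_force: 50.0
```

Call:
{"op": "jog_arm", "data": {
  "rows": "0 0 0 0 0 0 1; 0 0 0 0 0 0 1; 0 0 0 0 0 0 1"
}}

```text
time: 5.32
position: [0.4683, -0.0072, 0.1556]
tool_rot: [-3.02, 0.103, 0.799]
ft_force: [-0.4, -0.0, -3.0]
grip_width: 0.637
grip_force: 50.0
```

```bash
python3 -c "
from bench import ctrl
s=ctrl.get_state();print(s['joint_positions'].round(2),s['torque'].round(3),s['ft_force'].round(2),s['position'].round(3))"
```

```text
[ 0.46  0.47 -0.62  1.57  0.15  1.7  -1.83] [-0.041 -0.944  0.07 ] [-0.39 -0.02 -3.01] [ 0.468 -0.007  0.156]
```

Call:
{"op": "jog_arm", "data": {
  "rows": "0 0 0 0 0.13 0 1; 0 0 0 0 0.13 0 1; 0 0 0 0 0.13 0 1; 0 0 0 0 0.13 0 1; 0 0 0 0 0 0 1"
}}

```text
time: 5.95
position: [0.4657, -0.0076, 0.1553]
tool_rot: [3.135, -0.108, 0.0]
ft_force: [0.2, 0.2, -3.3]
grip_width: 0.638
grip_force: 50.0
```

Call:
{"op": "jog_arm", "data": {
  "rows": "0 0 0 0 0 0 1; 0 0 0 0 0 0 1; 0 0 0 0 0 0 1"
}}

```text
time: 6.32
position: [0.4689, -0.0068, 0.1542]
tool_rot: [-3.138, 0.107, 0.002]
ft_force: [-0.7, -0.8, -4.1]
grip_width: 0.639
grip_force: 50.0
```

```bash
cat > st.py <<'E'
from bench import ctrl
s=ctrl.get_state();print(s['time'],s['joint_positions'].round(2),s['torque'].round(3),s['ft_force'].round(2),s['position'].round(3),s['tool_rot'].round(3),s['grip_width'])
E
python3 st.py
```

```text
6.325 [ 0.63  0.01 -0.66  1.95  0.    1.18 -1.68] [ 0.045 -0.02  -0.019] [-0.74 -0.82 -4.1 ] [ 0.469 -0.007  0.154] [-3.138e+00  1.070e-01  2.000e-03] 0.6385244292446365
```

Call:
{"op": "jog_arm", "data": {
  "rows": "0 0 0 0 0.13 0 1; 0 0 0 0 0.13 0 1; 0 0 0 0 0.13 0 1; 0 0 0 0 0.13 0 1; 0 0 0 0 0 0 1"
}}

```text
time: 6.95
position: [0.4768, -0.0095, 0.1501]
tool_rot: [3.048, -0.1, 0.61]
ft_force: [-0.3, 0.3, -4.4]
grip_width: 0.64
grip_force: 50.0
```

Call:
{"op": "jog_arm", "data": {
  "rows": "0 0 0 0 0 0 1; 0 0 0 0 0 0 1; 0 0 0 0 0 0 1"
}}

```text
time: 7.32
position: [0.4788, -0.0139, 0.152]
tool_rot: [3.042, -0.113, 0.616]
ft_force: [-0.1, -0.3, -3.8]
grip_width: 0.635
grip_force: 50.0
```

```bash
python3 st.py
```

```text
7.325 [ 0.2  -0.29 -0.25  2.27 -0.    0.76 -1.7 ] [0.115 0.815 0.064] [-0.09 -0.3  -3.76] [ 0.479 -0.014  0.152] [ 3.042 -0.113  0.616] 0.635048431686107
```

Call:
{"op": "jog_arm", "data": {
  "rows": "0 0 0 0 -0.132 0 1; 0 0 0 0 -0.132 0 1; 0 0 0 0 -0.132 0 1; 0 0 0 0 0 0 1; 0 0 0 0 0 0 1"
}}

```text
time: 7.95
position: [0.4782, -0.013, 0.1514]
tool_rot: [3.12, -0.12, 0.007]
ft_force: [-0.7, -0.2, -4.8]
grip_width: 0.639
grip_force: 50.0
```

```bash
python3 st.py
```

```text
7.95 [ 0.2   0.01 -0.25  1.95  0.03  1.17 -1.7 ] [ 0.04   0.07  -0.023] [-0.71 -0.19 -4.81] [ 0.478 -0.013  0.151] [ 3.12  -0.12   0.007] 0.6387972204785869
```

Call:
{"op": "jog_arm", "data": {
  "rows": "0 0 0 0 0 0 1; 0 0 0 0 0 0 1; 0 0 0 0 0 0 1"
}}

```text
time: 8.32
position: [0.4783, -0.0125, 0.1522]
tool_rot: [3.119, -0.118, 0.008]
ft_force: [-0.1, -0.0, -3.6]
grip_width: 0.639
grip_force: 50.0
```

```bash
python3 st.py
```

```text
8.325 [ 0.2   0.01 -0.25  1.95  0.03  1.17 -1.7 ] [0.112 0.038 0.004] [-0.1  -0.   -3.56] [ 0.478 -0.013  0.152] [ 3.119 -0.118  0.008] 0.639231581111028
```

Call:
{"op": "jog_arm", "data": {
  "rows": "0 0 0 0.02 0 0 1; 0 0 0 0 0 0 1"
}}

```text
time: 8.57
position: [0.4785, -0.0131, 0.1519]
tool_rot: [-3.139, 0.121, -0.008]
ft_force: [0.1, 0.3, -3.4]
grip_width: 0.64
grip_force: 50.0
```

```bash
cat > avg.py <<'E'
from h import *
from bench import ctrl,imaging
S=[]
for i in range(10): imaging.get_image("top"); S.append(ctrl.get_state())
M=R.from_rotvec(S[-1]['tool_rot']).as_matrix()
t=np.array([s['torque'] for s in S])@M; f=np.array([s['ft_force'] for s in S])
print(round(S[-1]['time'],2),'tool torque',t.mean(0).round(3),'sd',t.std(0).round(3),'F',f.mean(0).round(2))
print('pos',S[-1]['position'].round(4),'q',S[-1]['joint_positions'].round(2)); print('tool x',np.mean([R.from_rotvec(s['tool_rot']).as_matrix()[:,0] for s in S],0).round(3),'z',np.mean([R.from_rotvec(s['tool_rot']).as_matrix()[:,2] for s in S],0).round(4))
E
python3 avg.py
```

```text
9.07 tool torque [ 0.027 -0.026  0.007] sd [0.026 0.026 0.023] F [ 0.17 -0.28 -3.86]
pos [ 0.4785 -0.0125  0.1518] q [ 0.21  0.01 -0.24  1.95  0.    1.17 -1.68]
tool x [ 0.997 -0.076  0.005] z [ 4.6e-03 -1.0e-04 -1.0e+00]
```

Call:
{"op": "jog_arm", "data": {
  "rows": "0 0 0 0 -0.13 0 1; 0 0 0 0 -0.13 0 1; 0 0 0 0 -0.13 0 1; 0 0 0 0 0 0 1; 0 0 0 0 0 0 1"
}}

```text
time: 9.7
position: [0.4785, -0.0124, 0.1518]
tool_rot: [-3.067, 0.116, 0.596]
ft_force: [-0.4, -0.4, -4.0]
grip_width: 0.64
grip_force: 50.0
```

Call:
{"op": "jog_arm", "data": {
  "rows": "0 0 0 0 0.13 0 1; 0 0 0 0 0.13 0 1; 0 0 0 0 0.13 0 1; 0 0 0 0 0 0 1; 0 0 0 0 0 0 1"
}}

```text
time: 10.32
position: [0.4788, -0.0126, 0.1531]
tool_rot: [3.139, -0.119, 0.01]
ft_force: [-0.5, 0.0, -3.3]
grip_width: 0.642
grip_force: 50.0
```

```bash
python3 avg.py
```

```text
10.82 tool torque [ 0.033 -0.034  0.002] sd [0.029 0.028 0.03 ] F [ 0.08 -0.18 -4.07]
pos [ 0.4786 -0.0125  0.1515] q [ 0.22  0.01 -0.25  1.95  0.    1.17 -1.68]
tool x [ 0.997 -0.076  0.004] z [ 4.1e-03  1.0e-04 -1.0e+00]
```

Torque shift is -0.01 ± 0.01 N m, so red is tight. Putting it back.

Call:
{"op": "jog_arm", "data": {
  "rows": "0 0 5 0 -0.004 0 1; 0 0 4 0 0 0 1; 0 0 3 0 0 0 1; 0 0 1 0 0 0 1; 0 0 0.4 0 0 0 1"
}}

```text
time: 11.45
position: [0.4792, -0.0125, 0.018]
tool_rot: [-3.139, 0.119, -0.002]
ft_force: [0.2, -0.7, -3.2]
grip_width: 0.642
grip_force: 50.0
```

Call:
{"op": "jog_arm", "data": {
  "rows": "0 0 0.2 0 0 0 1; 0 0 0.1 0 0 0 1; 0 0 0 0 0 0 1"
}}

```text
time: 11.82
position: [0.4796, -0.0126, 0.0156]
tool_rot: [-3.139, 0.119, -0.004]
ft_force: [-0.7, -0.1, -2.4]
grip_width: 0.638
grip_force: 50.0
```

Call:
{"op": "jog_arm", "data": {
  "rows": "0 0 0.1 0 0 0 1; 0 0 0 0 0 0 -1; 0 0 0 0 0 0 -1; 0 0 0 0 0 0 -1; 0 0 0 0 0 0 -1"
}}

```text
time: 12.45
position: [0.4788, -0.0126, 0.0138]
tool_rot: [-3.139, 0.119, -0.001]
ft_force: [-0.6, 0.3, 0.2]
grip_width: 0.97
grip_force: 0.0
```

Call:
{"op": "jog_arm", "data": {
  "rows": "0 0 -3 0 0 0 -1; 0 0 -4 0 0 0 -1; 0 -4 -2 0 0 -0.01 -1; 0 -4 0 0 0 0 -1; -0.1 -3.8 0 0 0 0 -1"
}}

```text
time: 13.08
position: [0.4862, 0.1065, 0.1043]
tool_rot: [-3.14, 0.104, -0.003]
ft_force: [-0.3, -0.1, -0.6]
grip_width: 1.0
grip_force: 0.0
```

Call:
{"op": "jog_arm", "data": {
  "rows": "0 0 3 0 0 0 -1; 0 0 0 0 0 0 -1"
}}

```text
time: 13.32
position: [0.4838, 0.105, 0.0719]
tool_rot: [3.139, -0.102, -0.007]
ft_force: [-0.1, -0.4, -0.7]
grip_width: 1.0
grip_force: 0.0
```

```bash
python3 st.py; python3 - <<'E'
from h import *
from bench import imaging
d=imaging.get_image("side")["img"]
e=imaging.get_image("top")["img"]
a=cv2.resize(d[100:260,210:350],None,fx=3,fy=3,interpolation=cv2.INTER_CUBIC)
b=cv2.resize(e[140:300,180:310],None,fx=2.9,fy=3,interpolation=cv2.INTER_CUBIC)
o=np.hstack([a,b]);o=cv2.convertScaleAbs(o,alpha=1.5);cv2.imwrite("pics/c3.png",o)
E
```

```text
13.325 [ 0.07  0.15 -0.36  1.99  0.06  1.02 -1.95] [ 0.013  0.048 -0.011] [-0.08 -0.37 -0.68] [0.484 0.105 0.072] [ 3.139 -0.102 -0.007] 1.0003823014228015
```

View pics/c3.png

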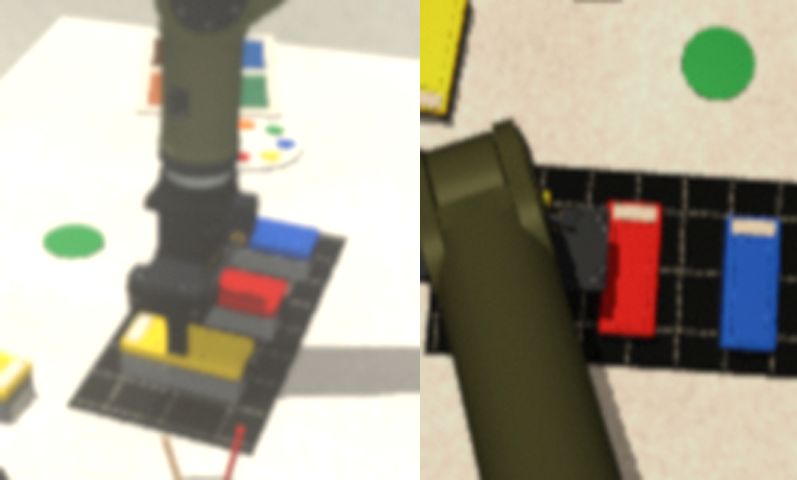

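The picture shows red flat on the mat (630,270). The near finger tip at (180,352) sits beside the middle of the yellow case. Descending.

Call:
{"op": "jog_arm", "data": {
  "rows": "0.2 -0.1 3 0 0 0 -1; 0 0 2.8 0 0 0 -1; 0 0 0 0 0 0 -1; 0 0 0 0 0 0 1; 0 0 0 0 0 0 1"
}}

```text
time: 14.05
position: [0.4894, 0.1062, 0.0174]
tool_rot: [-3.139, 0.104, -0.005]
ft_force: [-0.4, -1.0, 0.4]
grip_width: 0.85
grip_force: 0.0
```

Call:
{"op": "jog_arm", "data": {
  "rows": "0 0 0 0 0 0 1; 0 0 0 0 0 0 1; 0 0 0 0 0 0 1"
}}

```text
time: 14.42
position: [0.4885, 0.1047, 0.0166]
tool_rot: [3.138, -0.104, 0.002]
ft_force: [-0.9, -4.6, 5.8]
grip_width: 0.641
grip_force: 50.0
```

Call:
{"op": "jog_arm", "data": {
  "rows": "0 0 -2 0 0 0 1; 0 0 -4 0 0 0 1; 2 0 -5 0 0 0 1; 3 0 -3 0 0 0 1; 0 0 0 0 0 0 1"
}}

```text
time: 15.05
position: [0.5408, 0.1032, 0.158]
tool_rot: [-3.138, 0.105, -0.009]
ft_force: [-0.7, 0.1, -4.7]
grip_width: 0.642
grip_force: 50.0
```

Call:
{"op": "jog_arm", "data": {
  "rows": "0 0 0 0 -0.13 0 1; 0 0 0 0 -0.13 0 1; 0 0 0 0 -0.13 0 1; 0 0 0 0 -0.11 0 1; 0 0 0 0 0 0 1"
}}

```text
time: 15.68
position: [0.537, 0.1025, 0.1515]
tool_rot: [-3.025, 0.101, 0.781]
ft_force: [0.3, 0.4, -3.8]
grip_width: 0.642
grip_force: 50.0
```

Call:
{"op": "jog_arm", "data": {
  "rows": "0 0 0 0 0 0 1; 0 0 0 0 0 0 1"
}}

```text
time: 15.92
position: [0.5373, 0.1033, 0.1568]
tool_rot: [-3.028, 0.098, 0.769]
ft_force: [0.8, -0.2, -3.0]
grip_width: 0.636
grip_force: 50.0
```

Call:
{"op": "jog_arm", "data": {
  "rows": "0 0 0 0 0.13 0 1; 0 0 0 0 0.13 0 1; 0 0 0 0 0.13 0 1; 0 0 0 0 0.11 0 1; 0 0 0 0 0 0 1"
}}

```text
time: 16.55
position: [0.5352, 0.1033, 0.1574]
tool_rot: [3.139, -0.1, 0.003]
ft_force: [-0.8, 0.1, -3.3]
grip_width: 0.639
grip_force: 50.0
```

```bash
python3 avg.py
```

```text
17.05 tool torque [ 0.041 -0.069  0.009] sd [0.029 0.021 0.025] F [ 0.26 -0.38 -3.96]
pos [0.538  0.1028 0.1554] q [ 0.08  0.17 -0.35  1.78  0.06  1.2  -1.92]
tool x [ 0.998 -0.066  0.   ] z [ 1.e-04  3.e-04 -1.e+00]
```

Call:
{"op": "jog_arm", "data": {
  "rows": "0 0 0 0 0.13 0 1; 0 0 0 0 0.13 0 1; 0 0 0 0 0.13 0 1; 0 0 0 0 0.11 0 1; 0 0 0 0 0 0 1"
}}

```text
time: 17.68
position: [0.535, 0.1024, 0.154]
tool_rot: [3.026, -0.097, 0.767]
ft_force: [-0.6, -1.4, -3.5]
grip_width: 0.634
grip_force: 50.0
```

Call:
{"op": "jog_arm", "data": {
  "rows": "0 0 0 0 0 0 1; 0 0 0 0 0 0 1"
}}

```text
time: 17.92
position: [0.5391, 0.103, 0.1567]
tool_rot: [3.027, -0.101, 0.774]
ft_force: [0.0, 0.4, -3.1]
grip_width: 0.635
grip_force: 50.0
```

```bash
python3 st.py
```

```text
17.925 [ 0.07 -0.17 -0.41  2.19  0.21  0.65 -2.12] [0.146 0.967 0.013] [ 0.03  0.45 -3.14] [0.539 0.103 0.157] [ 3.027 -0.101  0.774] 0.6350133603681448
```

Call:
{"op": "jog_arm", "data": {
  "rows": "0 0 0 0 -0.13 0 1; 0 0 0 0 -0.13 0 1; 0 0 0 0 -0.13 0 1; 0 0 0 0 -0.11 0 1; 0 0 0 0 0 0 1"
}}

```text
time: 18.55
position: [0.5407, 0.1022, 0.1553]
tool_rot: [-3.138, 0.107, -0.002]
ft_force: [0.2, -0.7, -3.3]
grip_width: 0.639
grip_force: 50.0
```

```bash
python3 avg.py
```

```text
19.05 tool torque [ 0.045 -0.013 -0.005] sd [0.024 0.038 0.036] F [-0.13  0.01 -4.08]
pos [0.5376 0.1029 0.1563] q [ 0.07  0.16 -0.33  1.79  0.06  1.2  -1.92]
tool x [ 0.998 -0.065  0.002] z [ 1.6e-03  1.0e-04 -1.0e+00]
```

```bash
python3 avg.py
```

```text
19.55 tool torque [0.026 0.007 0.006] sd [0.034 0.032 0.021] F [ 0.11 -0.07 -3.82]
pos [0.5378 0.1028 0.1558] q [ 0.07  0.16 -0.33  1.79  0.06  1.2  -1.92]
tool x [ 0.998 -0.066  0.001] z [ 9.e-04  1.e-04 -1.e+00]
```

Call:
{"op": "jog_arm", "data": {
  "rows": "0 0 0 0 -0.13 0 1; 0 0 0 0 -0.13 0 1; 0 0 0 0 -0.13 0 1; 0 0 0 0 0 0 1; 0 0 0 0 0 0 1"
}}

```text
time: 20.18
position: [0.5377, 0.1032, 0.1559]
tool_rot: [-3.068, 0.1, 0.603]
ft_force: [-0.3, 0.3, -3.4]
grip_width: 0.64
grip_force: 50.0
```

Call:
{"op": "jog_arm", "data": {
  "rows": "0 0 0 0 0 0 1; 0 0 0 0 0.13 0 1; 0 0 0 0 0.13 0 1; 0 0 0 0 0.13 0 1; 0 0 0 0 0 0 1"
}}

```text
time: 20.8
position: [0.5349, 0.1033, 0.1574]
tool_rot: [3.139, -0.1, 0.003]
ft_force: [-0.2, -0.9, -3.8]
grip_width: 0.636
grip_force: 50.0
```

```bash
python3 avg.py;python3 avg.py
```

```text
21.3 tool torque [ 0.039 -0.06   0.005] sd [0.028 0.025 0.025] F [-0.08  0.11 -4.18]
pos [0.5381 0.1028 0.1554] q [ 0.07  0.17 -0.33  1.78  0.06  1.2  -1.92]
tool x [ 0.998 -0.066  0.   ] z [ 3.e-04  3.e-04 -1.e+00]
21.8 tool torque [ 0.037 -0.053  0.01 ] sd [0.034 0.035 0.033] F [-0.12 -0.1  -4.  ]
pos [0.5378 0.1028 0.1559] q [ 0.07  0.16 -0.33  1.79  0.06  1.2  -1.92]
tool x [ 0.998 -0.066  0.   ] z [ 4.e-04  2.e-04 -1.e+00]
```

Yellow shows a shift of about 0.06 N m, which settles nothing until compared with blue. Putting it back.

Call:
{"op": "jog_arm", "data": {
  "rows": "-3 0 3 0 0 0 1; -2 0 4 0 0 0 1; 0 0 4 0 0 0 1; 0 0 2 0 0 0 1; 0 0 0.5 0 0 0 1"
}}

```text
time: 22.42
position: [0.4869, 0.1059, 0.0196]
tool_rot: [3.14, -0.103, -0.003]
ft_force: [-0.4, -0.3, -3.9]
grip_width: 0.645
grip_force: 50.0
```

Call:
{"op": "jog_arm", "data": {
  "rows": "0 0 0.3 0 0 0 1; 0 0 0.1 0 0 0 1; 0 0 0.1 0 0 0 1; 0 0 0 0 0 0 1"
}}

```text
time: 22.92
position: [0.4888, 0.1063, 0.0167]
tool_rot: [-3.14, 0.103, -0.004]
ft_force: [-0.8, -0.2, -1.2]
grip_width: 0.637
grip_force: 50.0
```

```bash
python3 st.py
```

```text
22.925 [ 0.05  0.23 -0.34  2.02  0.1   0.9  -1.98] [-0.006  0.112  0.012] [-0.81 -0.22 -1.23] [0.489 0.106 0.017] [-3.14   0.103 -0.004] 0.6367517462794626
```

Call:
{"op": "jog_arm", "data": {
  "rows": "0 0 0.1 0 0 0 1; 0 0 0 0 0 0 -1; 0 0 0 0 0 0 -1; 0 0 0 0 0 0 -1; 0 0 0 0 0 0 -1"
}}

```text
time: 23.55
position: [0.488, 0.1061, 0.0148]
tool_rot: [-3.14, 0.103, -0.001]
ft_force: [0.2, 0.4, 0.5]
grip_width: 0.969
grip_force: 0.0
```

Call:
{"op": "jog_arm", "data": {
  "rows": "0 0 -3 0 0 0 -1; 0 0 -5 0 0 0 -1; -0.2 4 -2 0 0 0 -1; -0.2 5 0 0 0 0 -1; -0.2 5 0 0 0 0 -1"
}}

```text
time: 24.18
position: [0.4728, -0.0345, 0.1153]
tool_rot: [3.14, -0.102, 0.003]
ft_force: [0.2, 0.5, -0.7]
grip_width: 1.001
grip_force: 0.0
```

Call:
{"op": "jog_arm", "data": {
  "rows": "-0.3 5 0 0 0 0 -1; -0.3 4.7 0 0 0 0 -1; 0 0 0 0 0 0 -1; 0 0 4 0 0 0 -1; 0 0 0 0 0 0 -1"
}}

```text
time: 24.8
position: [0.4579, -0.128, 0.0724]
tool_rot: [-3.138, 0.101, 0.009]
ft_force: [-0.4, -0.0, -0.2]
grip_width: 0.998
grip_force: 0.0
```

```bash
python3 st.py; python3 - <<'E'
from h import *
from bench import imaging
d=imaging.get_image("side")["img"]
e=imaging.get_image("top")["img"]
a=cv2.resize(d[100:260,210:350],None,fx=3,fy=3,interpolation=cv2.INTER_CUBIC)
b=cv2.resize(e[140:300,180:310],None,fx=2.9,fy=3,interpolation=cv2.INTER_CUBIC)
o=np.hstack([a,b]);o=cv2.convertScaleAbs(o,alpha=1.5);cv2.imwrite("pics/c4.png",o)
E
```

```text
24.8 [ 0.34  0.1  -0.13  2.04  0.01  1.01 -1.43] [0.009 0.063 0.044] [-0.4  -0.   -0.24] [ 0.458 -0.128  0.072] [-3.138  0.101  0.009] 0.9984228397272028
```

View pics/c4.png

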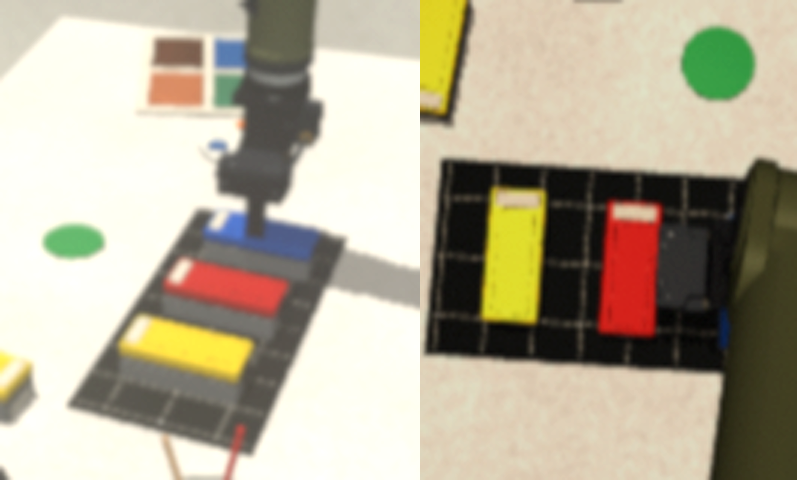

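Yellow and red lie flat on the mat. The finger tip at (257,232) sits beside the middle of the blue case. Grasping blue.

Call:
{"op": "jog_arm", "data": {
  "rows": "0.2 0.1 3 0 0 0 -1; 0 0 2.7 0 0 0 -1; 0 0 0 0 0 0 -1; 0 0 0 0 0 0 1; 0 0 0 0 0 0 1"
}}

```text
time: 25.52
position: [0.4638, -0.1309, 0.0194]
tool_rot: [3.139, -0.103, 0.006]
ft_force: [-0.3, -0.3, 0.1]
grip_width: 0.857
grip_force: 0.0
```

Call:
{"op": "jog_arm", "data": {
  "rows": "0 0 0 0 0 0 1; 0 0 0 0 0 0 1; 0 0 0 0 0 0 1"
}}

```text
time: 25.9
position: [0.463, -0.1317, 0.0185]
tool_rot: [3.139, -0.104, 0.003]
ft_force: [-0.8, -2.4, 4.7]
grip_width: 0.638
grip_force: 50.0
```

Call:
{"op": "jog_arm", "data": {
  "rows": "0 0 -2 0 0 0 1; 0 0 -4 0 0 0 1; 2.5 0 -5 0 0 0 1; 4 0 -3 0 0 0 1; 0 0 0 0 0 0 1"
}}

```text
time: 26.52
position: [0.5309, -0.1343, 0.1599]
tool_rot: [-3.139, 0.101, -0.01]
ft_force: [-0.2, 0.6, -3.5]
grip_width: 0.64
grip_force: 50.0
```

Call:
{"op": "jog_arm", "data": {
  "rows": "0 0 0 0 -0.13 0 1; 0 0 0 0 -0.13 0 1; 0 0 0 0 -0.13 0 1; 0 0 0 0 -0.11 0 1; 0 0 0 0 0 0 1"
}}

```text
time: 27.15
position: [0.5265, -0.134, 0.1536]
tool_rot: [-3.023, 0.097, 0.78]
ft_force: [1.1, 0.1, -3.4]
grip_width: 0.64
grip_force: 50.0
```

Call:
{"op": "jog_arm", "data": {
  "rows": "0 0 0 0 0 0 1; 0 0 0 0 0 0 1; 0 0 0 0 0 0 1"
}}

```text
time: 27.52
position: [0.527, -0.1352, 0.1589]
tool_rot: [-3.028, 0.1, 0.769]
ft_force: [-0.1, 0.5, -3.4]
grip_width: 0.639
grip_force: 50.0
```

Call:
{"op": "jog_arm", "data": {
  "rows": "0 0 0 0 0.13 0 1; 0 0 0 0 0.13 0 1; 0 0 0 0 0.13 0 1; 0 0 0 0 0.11 0 1; 0 0 0 0 0 0 1"
}}

```text
time: 28.15
position: [0.5248, -0.1354, 0.159]
tool_rot: [3.139, -0.105, 0.001]
ft_force: [-1.0, -1.3, -3.2]
grip_width: 0.637
grip_force: 50.0
```

```bash
python3 avg.py;python3 avg.py
```

```text
28.65 tool torque [ 0.035 -0.034 -0.005] sd [0.029 0.045 0.037] F [ 0.07  0.26 -3.58]
pos [ 0.5274 -0.1349  0.1574] q [ 0.33  0.15 -0.14  1.8   0.02  1.2  -1.45]
tool x [ 0.998 -0.065 -0.   ] z [-1.e-04  3.e-04 -1.e+00]
29.15 tool torque [ 0.019 -0.029 -0.002] sd [0.024 0.024 0.026] F [-0.02  0.07 -3.32]
pos [ 0.5272 -0.135   0.1579] q [ 0.33  0.14 -0.14  1.8   0.02  1.2  -1.45]
tool x [ 0.998 -0.066  0.   ] z [ 4.e-04  2.e-04 -1.e+00]
```

Call:
{"op": "jog_arm", "data": {
  "rows": "0 0 0 0 0.13 0 1; 0 0 0 0 0.13 0 1; 0 0 0 0 0.13 0 1; 0 0 0 0 0.11 0 1; 0 0 0 0 0 0 1"
}}

```text
time: 29.78
position: [0.5241, -0.1347, 0.1559]
tool_rot: [3.029, -0.101, 0.767]
ft_force: [-0.1, 0.4, -3.6]
grip_width: 0.639
grip_force: 50.0
```

Call:
{"op": "jog_arm", "data": {
  "rows": "0 0 0 0 0 0 1; 0 0 0 0 0 0 1; 0 0 0 0 0 0 1"
}}

```text
time: 30.15
position: [0.528, -0.1349, 0.1581]
tool_rot: [3.027, -0.099, 0.773]
ft_force: [-0.3, -0.2, -2.5]
grip_width: 0.639
grip_force: 50.0
```

Call:
{"op": "jog_arm", "data": {
  "rows": "0 0 0 0 -0.13 0 1; 0 0 0 0 -0.13 0 1; 0 0 0 0 -0.13 0 1; 0 0 0 0 -0.11 0 1; 0 0 0 0 0 0 1"
}}

```text
time: 30.78
position: [0.5295, -0.1347, 0.1571]
tool_rot: [-3.139, 0.102, -0.002]
ft_force: [0.3, -0.3, -3.8]
grip_width: 0.638
grip_force: 50.0
```

```bash
python3 avg.py;python3 avg.py
```

```text
31.27 tool torque [ 0.044 -0.044  0.012] sd [0.028 0.021 0.019] F [-0.2  -0.24 -3.27]
pos [ 0.5269 -0.1351  0.1582] q [ 0.36  0.14 -0.17  1.8   0.03  1.2  -1.46]
tool x [ 0.998 -0.066  0.002] z [ 0.0015 -0.     -1.    ]
31.77 tool torque [ 0.034 -0.028  0.002] sd [0.018 0.023 0.034] F [-0.04  0.07 -3.24]
pos [ 0.5272 -0.135   0.1578] q [ 0.36  0.15 -0.17  1.8   0.03  1.2  -1.46]
tool x [ 0.998 -0.066  0.001] z [ 9.e-04  1.e-04 -1.e+00]
```

Blue shows no shift (-0.031 to -0.036) and red none either, while yellow shifted repeatably in the rattle direction (-0.06 to 0.00). Putting blue back, then re-picking yellow and confirming.

Call:
{"op": "jog_arm", "data": {
  "rows": "-3.5 0 3 0 0 0 1; -3 0 4 0 0 0 1; 0 0 4 0 0 0 1; 0 0 2 0 0 0 1; 0 0 0.5 0 0 0 1"
}}

```text
time: 32.4
position: [0.4614, -0.1304, 0.0216]
tool_rot: [-3.139, 0.103, 0.003]
ft_force: [0.1, -1.1, -2.7]
grip_width: 0.637
grip_force: 50.0
```

Call:
{"op": "jog_arm", "data": {
  "rows": "0 0 0.3 0 0 0 1; 0 0 0.2 0 0 0 1; 0 0 0.1 0 0 0 1; 0 0 0 0 0 0 1"
}}

```text
time: 32.9
position: [0.4635, -0.1309, 0.0186]
tool_rot: [3.139, -0.103, 0.004]
ft_force: [-2.9, 1.6, 4.8]
grip_width: 0.641
grip_force: 50.0
```

```bash
python3 st.py
```

```text
32.9 [ 0.38  0.18 -0.17  2.07  0.04  0.89 -1.45] [ 0.091  0.618 -0.053] [-2.91  1.56  4.83] [ 0.463 -0.131  0.019] [ 3.139 -0.103  0.004] 0.6408635450465631
```

Call:
{"op": "jog_arm", "data": {
  "rows": "0 0 0 0 0 0 -1; 0 0 0 0 0 0 -1; 0 0 0 0 0 0 -1; 0 0 0 0 0 0 -1; 0 0 -3 0 0 0 -1"
}}

```text
time: 33.52
position: [0.4602, -0.1302, 0.0451]
tool_rot: [-3.138, 0.103, 0.007]
ft_force: [-0.8, -0.5, -0.3]
grip_width: 0.989
grip_force: 0.0
```

Call:
{"op": "jog_arm", "data": {
  "rows": "0 0 -5 0 0 0 -1; 0 -4 -2 0 0 0 -1; 0.2 -5 0 0 0 0 -1; 0.2 -5 0 0 0 0 -1; 0.2 -5 0 0 0 0 -1"
}}

```text
time: 34.15
position: [0.4809, 0.0599, 0.117]
tool_rot: [-3.14, 0.104, -0.002]
ft_force: [0.7, 0.0, 0.8]
grip_width: 1.0
grip_force: 0.0
```

Call:
{"op": "jog_arm", "data": {
  "rows": "0.3 -4.8 0 0 0 0 -1; 0 0 0 0 0 0 -1; 0 0 4 0 0 0 -1; 0 0 0 0 0 0 -1; 0 0 0 0 0 0 -1"
}}

```text
time: 34.78
position: [0.4874, 0.1055, 0.0776]
tool_rot: [-3.14, 0.105, -0.002]
ft_force: [-0.0, -1.1, 0.7]
grip_width: 0.999
grip_force: 0.0
```

```bash
python3 st.py
```

```text
34.775 [ 0.11  0.15 -0.4   1.98  0.07  1.03 -1.96] [0.064 0.031 0.024] [-0.01 -1.09  0.69] [0.487 0.106 0.078] [-3.14e+00  1.05e-01 -2.00e-03] 0.9992792079609825
```

Call:
{"op": "jog_arm", "data": {
  "rows": "0 0 3.2 0 0 0 -1; 0 0 3 0 0 0 -1; 0 0 0 0 0 0 -1; 0 0 0 0 0 0 1; 0 0 0 0 0 0 1"
}}

```text
time: 35.4
position: [0.4885, 0.1064, 0.0166]
tool_rot: [-3.139, 0.103, -0.006]
ft_force: [-0.0, 0.5, 1.2]
grip_width: 0.851
grip_force: 0.0
```

Call:
{"op": "jog_arm", "data": {
  "rows": "0 0 0 0 0 0 1; 0 0 0 0 0 0 1; 0 0 0 0 0 0 1; 0 0 -2 0 0 0 1; 0 0 -4 0 0 0 1"
}}

```text
time: 36.02
position: [0.484, 0.1055, 0.0728]
tool_rot: [3.139, -0.103, -0.01]
ft_force: [1.2, 0.4, -3.9]
grip_width: 0.639
grip_force: 50.0
```

Call:
{"op": "jog_arm", "data": {
  "rows": "2 0 -5 0 0 0 1; 3 0 -4 0 0 0 1; 0 0 0 0 0 0 1"
}}

```text
time: 36.4
position: [0.5403, 0.1027, 0.1677]
tool_rot: [-3.138, 0.105, -0.011]
ft_force: [-1.1, 0.7, -4.8]
grip_width: 0.638
grip_force: 50.0
```

```bash
python3 avg.py;python3 avg.py
```

```text
36.9 tool torque [ 0.036 -0.078  0.008] sd [0.02  0.052 0.025] F [-0.18 -0.14 -3.94]
pos [0.5363 0.1029 0.1643] q [ 0.12  0.16 -0.39  1.78  0.06  1.22 -1.93]
tool x [ 0.998 -0.065 -0.002] z [-2.1e-03 -2.0e-04 -1.0e+00]
37.4 tool torque [ 0.042 -0.084  0.01 ] sd [0.023 0.025 0.024] F [ 0.22 -0.03 -3.91]
pos [0.5368 0.1029 0.1649] q [ 0.12  0.16 -0.39  1.78  0.06  1.22 -1.93]
tool x [ 0.998 -0.066  0.001] z [ 6.e-04  1.e-04 -1.e+00]
```

Call:
{"op": "jog_arm", "data": {
  "rows": "0 0 0 0 0.13 0 1; 0 0 0 0 0.13 0 1; 0 0 0 0 0.13 0 1; 0 0 0 0 0.11 0 1; 0 0 0 0 0 0 1"
}}

```text
time: 38.02
position: [0.534, 0.1024, 0.1632]
tool_rot: [3.026, -0.097, 0.768]
ft_force: [0.4, -0.2, -3.7]
grip_width: 0.638
grip_force: 50.0
```

Call:
{"op": "jog_arm", "data": {
  "rows": "0 0 0 0 0 0 1; 0 0 0 0 0 0 1; 0 0 0 0 0 0 1; 0 0 0 0 0 0 1; 0 0 0 0 0 0 1"
}}

```text
time: 38.65
position: [0.5369, 0.1029, 0.1648]
tool_rot: [3.027, -0.1, 0.773]
ft_force: [-0.1, -0.3, -5.0]
grip_width: 0.641
grip_force: 50.0
```

Call:
{"op": "jog_arm", "data": {
  "rows": "0 0 0 0 -0.13 0 1; 0 0 0 0 -0.13 0 1; 0 0 0 0 -0.13 0 1; 0 0 0 0 -0.11 0 1; 0 0 0 0 0 0 1"
}}

```text
time: 39.28
position: [0.5389, 0.1023, 0.1641]
tool_rot: [-3.139, 0.106, -0.002]
ft_force: [-1.3, -0.5, -3.8]
grip_width: 0.64
grip_force: 50.0
```

```bash
python3 avg.py;python3 avg.py
```

```text
39.77 tool torque [ 0.02  -0.029 -0.006] sd [0.027 0.023 0.027] F [ 0.08 -0.14 -4.02]
pos [0.5366 0.1029 0.1653] q [ 0.11  0.16 -0.38  1.78  0.06  1.22 -1.92]
tool x [ 0.998 -0.065  0.002] z [ 1.8e-03 -1.0e-04 -1.0e+00]
40.27 tool torque [ 0.043 -0.009 -0.017] sd [0.028 0.024 0.015] F [ 0.05 -0.17 -4.15]
pos [0.5368 0.1029 0.1648] q [ 0.11  0.16 -0.38  1.78  0.06  1.22 -1.92]
tool x [ 0.998 -0.066  0.001] z [ 8.e-04  1.e-04 -1.e+00]
```

Yellow confirmed: three transitions each gave a shift of about 0.06 N m in the right direction. Carrying it to the pad, at about (0.692,-0.105).

Call:
{"op": "jog_arm", "data": {
  "rows": "1 1.2 0 0 0 0 1; 2.4 2.8 0 0 0 0 1; 3 3.5 0 0 0 0 1; 3 3.5 0 0 0 0 1; 3 3.5 0 0 0 0 1"
}}

```text
time: 40.9
position: [0.6523, -0.0529, 0.1647]
tool_rot: [3.139, -0.105, 0.001]
ft_force: [0.1, -0.2, -3.7]
grip_width: 0.638
grip_force: 50.0
```

Call:
{"op": "jog_arm", "data": {
  "rows": "2.4 2.8 0 0 0 0 1; 1.4 1.6 0 0 0 0 1; 0.6 0.8 0 0 0 0 1; 0 0 0 0 0 0 1; 0 0 0 0 0 0 1"
}}

```text
time: 41.52
position: [0.6912, -0.1033, 0.1649]
tool_rot: [-3.139, 0.101, -0.0]
ft_force: [0.0, 0.5, -3.2]
grip_width: 0.638
grip_force: 50.0
```

```bash
python3 st.py; python3 - <<'E'
from h import *
from bench import imaging
d=imaging.get_image("side")["img"]
e=imaging.get_image("top")["img"]
a=cv2.resize(d[80:270,170:350],None,fx=2.2,fy=2.5,interpolation=cv2.INTER_CUBIC)
b=cv2.resize(e[110:300,180:340],None,fx=2.5,fy=2.5,interpolation=cv2.INTER_CUBIC)
o=np.hstack([a,b]);o=cv2.convertScaleAbs(o,alpha=1.5);cv2.imwrite("pics/c5.png",o)
E
```

```text
41.525 [ 0.29  0.46 -0.24  1.38  0.11  1.31 -1.6 ] [ 0.023  0.067 -0.049] [ 0.03  0.47 -3.16] [ 0.691 -0.103  0.165] [-3.139  0.101 -0.   ] 0.6378723702462827
```

View pics/c5.png

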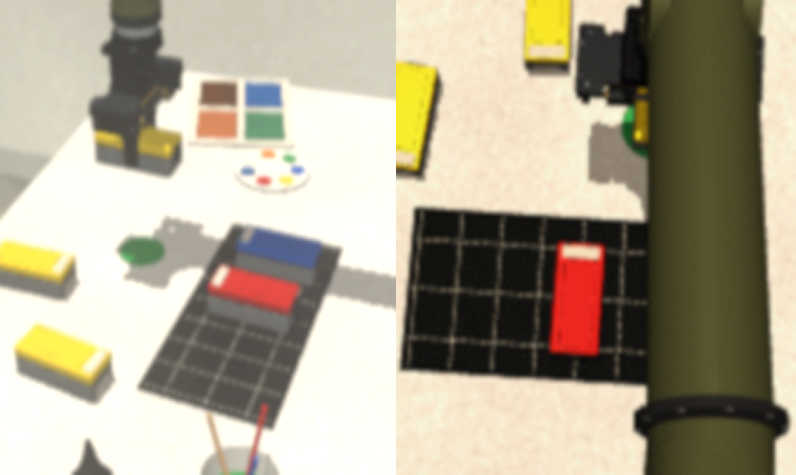

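The picture shows yellow held level above the pad (pad at 142,250 in the side view), with red and blue flat on the mat. Handing in.

```bash
python3 -c "
from bench import ticket
print(ticket.close_job())"
```

```text
the job is handed in; nothing more can be done
None
```

I shook all three cases in order, judged yellow to be the rattler, and handed the job in with it held level over the green pad and red and blue flat on the mat; yellow's torque shift was repeatable at about 0.06 N m, below the 0.1 expected, while red and blue showed about zero, and no verdict came back.

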